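# Roll a parcel carrier down a rail, catch it softly at the reader, dock it

## Task

Pull the release bar's black knob toward you so that the loaded carrier rolls down the gravity rail, catch it softly by its orange spring bumper with fingers that move along with it (the bumper must never be pushed in by more than a centimetre), and hold it still for three seconds with its blue deck wholly inside the yellow stretch, where the reader scans it. Then ease it on down until it stands against the rubber end stop without a bump, and let go; do not touch the parcel itself or move the other things on the desk.

Things in the scene. Friction and masses are not known exactly. Their poses are not given: they have to be found in the camera images.
- lane: Fixed gravity rail: two aluminium rails 800 mm long, 120 mm wide over all. Origin on the desk below it; x across it (away from the robot at yaw 0), y along it toward the HIGH end (y -360 to 440 mm), z up. The running surface slopes 0.05 rad, falling toward -y: its height is 75 mm + 0.05 y. Side flanges at x = +-60 mm stand 8 mm above it. Placed and turned anew each run, never moves in it.
- guard_edge (a point): Middle of the downhill edge of the steel wire guard: it roofs the rail, 125 mm above the running surface, from here (lane y = 80 mm) to the high end, so the carrier cannot be reached there.
- scan_mark (a point): Point on the running surface in the middle of the yellow stretch (lane y = -100 mm): both side flanges are painted yellow over 170 mm, from lane y = -185 to -15 mm. The deck's middle is over it when carrier is 0.42. A black code reader, 115 mm tall, stands beside it beyond the rail (lane x = 115 to 175 mm).
- end_stop (a point): Middle between the two rubber end stop pads, 18 mm tall, at their uphill face on the running surface (lane y = -275 mm). The deck's front edge stands here when docked; the bumper then reaches 30 mm farther, above the pads.
- carrier (a joint): How far the carrier has rolled down the rail, m: 0 held at the top by the release bar, 0.54 against the end stop. Its deck's middle is at lane y = 0.32 - value; the deck is wholly inside the yellow stretch from 0.39 to 0.45. Rolling mass nominally 0.60 kg (hidden, 0.53 to 0.78), viscous drag 0.7 N s/m, rolling friction 0.05 N, pull of gravity 0.49 m/s2 times the mass.
- deck (a point): Middle of the top of the carrier's blue deck, 110 mm long along the rail, 100 mm wide, its top 24 mm above the running surface. Moves with the carrier. Left alone the carrier reaches 0.27 to 0.4 m/s: its bumper comes out from under the guard about 1.0 to 1.1 s after release and is at the start of the yellow stretch after about 1.3 to 1.5 s.
- bumper (a joint): How far the orange spring bumper is pushed in (uphill, toward the parcel), m: 0 free, 0.022 the most it can go. Spring 100 N/m, damping 2 N s/m, mass 0.05 kg. Merely holding the carrier still pushes it in 2 to 4 mm.
- bumper_face (a point): Middle of the downhill face of the bumper, an upright orange plate 100 mm wide across the rail, 8 mm thick, reaching from 22 to 97 mm above the running surface. Free, it lies 85 mm downhill of the deck's middle. 60 mm above the running surface; axes as the lane's, tilted with the slope. Moves with carrier and bumper.
- release (a joint): How far the red release bar has been drawn across the rail toward -x of the lane (toward the robot), m: 0 closed, 0.030 fully drawn. It frees the carrier at about 0.015, stays where it is left, and takes about 2 N.
- knob (a point): Top centre of the release bar's black knob: an upright round post 20 mm in diameter and 62 mm tall, on the robot's side of the rail at lane x = -105, y = -120 mm; its top is about 141 mm above the desk, clear of the rail's flange by 35 mm. A red arm joins its foot to the rail.
- parcel_top (a point): Middle of the top of the cardboard parcel strapped on the carrier, 86 mm wide across the rail, 96 mm long, 56 mm tall, its top 80 mm above the running surface and its downhill face 33 to 37 mm behind the bumper's face. Axes as the lane's, tilted. Moves with the carrier. Not to be touched.
- tape: Bystander: amber roll of tape lying flat on the desk, 100 mm across, 48 mm tall; origin under its middle.
- pen_cup: Bystander: grey cup, 72 mm across, 95 mm tall, on the robot's side of the rail; origin under its middle.
- small_box: Bystander: carton 90 x 120 x 50 mm, beyond the rail; origin under its middle.

How it is judged:
By the outcome, as a careful person would: the job done as asked, in the order asked, and still so for the second after the job is handed in, with the robot touching nothing.
It also fails if it takes over 38 s, if anything falls off the work surface, if the arm or the gripper's body presses on something with over 40 N, if the wrist force passes 120 N, or if a joint passes its speed limit or range.

## Robot

A 7-joint arm with a two-finger parallel gripper is mounted at the origin on the work surface. World frame = base frame: x ahead of the robot, y to its left, z up, the work surface at z = 0. Lengths are in m, angles in rad, forces in N, time in s.
With the tool pointing down it reaches from about 0.375 to 0.925 m from the base axis. Payload 3.1 kg.
Tool frame: the origin (TCP) lies midway between the tips of the shut fingers; the grasp point (between the pads) lies 19 mm behind it; z points along the fingers, y is the line along which they close (so a half turn about z gives the same grasp; the last joint's range is limited). The gripper opens to 85 mm and grips with 20 to 120 N. Pads are 22 mm wide; open, the fingers measure 114 mm over their backs; the gripper's body (76 mm by 85 mm) begins 54 mm behind the grasp point. The pads swing forward as they close: fully open they stand 13 mm farther back than shut.
Start: joints at [-1.321, 0.383, 0.044, 1.598, -0.018, 1.161, -0.05], TCP at [0.222, 0.611, 0.231] pointing down, gripper open.
Joint ranges: [-2.61, 2.61], [-0.41, 2.15], [-1.48, 1.57], [0, 2.5], [-1.57, 4.71], [0.05, 1.97], [-2.85, 2.85]. Speed limits (rad/s): [2.79, 2.79, 3.14, 3.14, 3.14, 3.14, 3.14].

## Interface

Orientations are given as a rotation vector (axis times angle).
In Python, from workcell import robot, solver, viewer gives the robot as it stands. The module is installed in compiled form; this text tells all that it offers. Calls block until the motion is done:
- robot.move_to(position, orientation): joint-space move of the TCP to a pose.
- robot.line_to(position, ori=None, feed=0.15): straight line of the TCP; ori=None keeps the orientation; feed is the mean speed in m/s.
- robot.move_j(angles): joint-space move.
- robot.move_gripper(opening, effort=None): opening from 0.0 (shut) to 1.0 (fully open); effort is the grip in N (None keeps the last); returns when the fingers have stopped.
- robot.sleep(seconds).
- solver.solve_ik(position, orientation): joint angles nearest the present ones, or None.
- viewer.camera(name): name is "scene" or "top" or "wrist"; returns a dict with "img" (480x640x3 uint8, blue, green, red), "fx", "fy", "cx", "cy" (pixels), "R" (3x3) and "t" (3): a world point X has camera coordinates R X + t; the wrist camera has in their place "tool_from_camera" (4x4, takes a point from camera to tool coordinates, whose origin is the TCP and whose axes are the flange's). Camera axes: x right, y down, z forward; pixel columns grow to the right and rows downward; lengths in m; the calibration is good to about 2 mm. A picture is of the moment at which its call begins: read the wrist's pose just before it. There is no depth.
A pose or a line that the arm cannot do raises robot.IKError and nothing moves.
- robot.finish_job(): hands the job in; it is judged then, once.
Readings, each from a call of its own:
- robot.read_t(): time.
- robot.read_joints(): joint angles.
- robot.read_joint_velocities(): joint speeds.
- robot.read_effort(): joint torques, N m.
- robot.read_tool_pos(): TCP position.
- robot.read_tool_rot(): TCP orientation.
- robot.read_ft_force(): force on the tool from outside, world axes, zero at the start.
- robot.read_torque(): the same for the moment, N m.
- robot.read_opening(): opening from 0.0 (shut) to 1.0 (fully open).
- robot.read_finger_force(): force on a finger pad.
Only numpy, scipy, OpenCV 4.12 (cv2) and the standard library are available. Lean on these libraries where they do the work, as an engineer would, in place of code of your own. Each camera call takes 0.05 s, during which the arm holds its last target. There are 200 camera calls.

## Working session

There is one attempt and no reset: what is moved stays moved. The work goes in short steps, each a Python script; the robot and the scene stay as the last script left them, time stands still between calls to the robot, and variables do not carry over. Pictures are saved under pics/ and viewed, at most 10 in all, crops included, and the job is handed in when it is done.

```bash
mkdir -p pics; python3 - <<'E'
from workcell import robot, solver, viewer
import cv2,numpy as np
print(robot.read_t(),robot.read_tool_pos(),robot.read_tool_rot(),robot.read_ft_force())
for n in ["scene","top"]:
    c=viewer.camera(n); cv2.imwrite(f"pics/{n}.png",c["img"])
    np.savez(f"pics/{n}.npz",**c)
    print(n,c["fx"],c["fy"],c["cx"],c["cy"],np.round(c["R"],4).tolist(),c["t"])
print(robot.read_t())
E
```

```text
0.0 [0.22123429 0.61018625 0.22987903] [-0.54341105 -3.09393659  0.00408102] [-1.17461027e-01 -1.48376715e-03  1.53485077e+00]
scene 556.34117754075 556.34117754075 325.59077331873317 237.62975601224665 [[-0.5543, 0.8323, 0.0056], [0.6617, 0.4448, -0.6035], [-0.5048, -0.3309, -0.7973]] [ 0.22559654 -0.2654152   1.8264906 ]
top 493.86733379836335 493.86733379836335 319.93301138581865 244.7924237310009 [[0.0099, -0.9998, -0.0159], [-0.9993, -0.0093, -0.0355], [0.0353, 0.0162, -0.9992]] [0.05671071 0.51486062 1.37062489]
0.1
```

View pics/top.png

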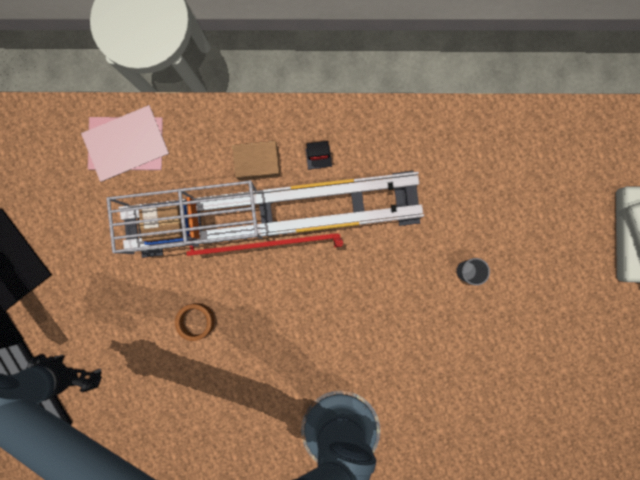

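View pics/scene.png

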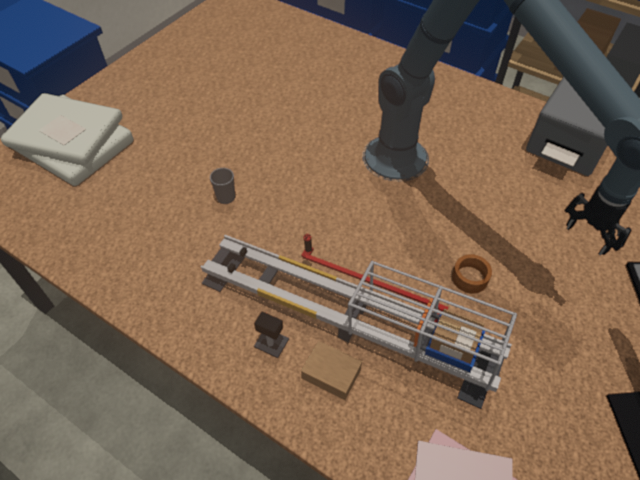

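The top view shows the rail running left (high) to right, from (110,225) to (420,197), with the knob near (340,240). The pen cup is at (474,271), the reader at (318,155), the carton at (256,160) and the tape at (195,322). The scene view shows the knob at (308,240) and the end pads at (235,257).

```bash
cat > h.py <<'E'
import numpy as np,cv2
def ray(c,uv):
    d=c["R"].T@np.array([(uv[0]-c["cx"])/c["fx"],(uv[1]-c["cy"])/c["fy"],1]); o=-c["R"].T@c["t"]; return o,d
def onz(c,uv,z):
    o,d=ray(c,uv); return o+d*(z-o[2])/d[2]
def proj(c,X):
    p=c["R"]@np.asarray(X)+c["t"]; return np.array([c["fx"]*p[0]/p[2]+c["cx"],c["fy"]*p[1]/p[2]+c["cy"]])
E
python3 - <<'E'
from h import *
for n in ["top","scene"]:
    c=dict(np.load(f"pics/{n}.npz")); im=c["img"]; hsv=cv2.cvtColor(im,cv2.COLOR_BGR2HSV)
    m=cv2.inRange(hsv,(19,150,120),(32,255,255))
    k,l,s,ce=cv2.connectedComponentsWithStats(m)
    for i in range(1,k):
        if s[i,4]>15:
            ys,xs=np.where(l==i); pts=np.c_[xs,ys].astype(np.float32)
            print(n,s[i],[np.round(onz(c,p,0.078)[:2],4).tolist() for p in (pts[xs.argmin()],pts[xs.argmax()])],np.round(onz(c,ce[i],.078)[:2],4))
c=dict(np.load("pics/top.npz"));a=cv2.resize(c["img"][160:270,100:430],None,fx=2.4,fy=2.4,interpolation=2)
c=dict(np.load("pics/scene.npz"));b=cv2.resize(c["img"][220:350,190:390],None,fx=2.4,fy=2.4,interpolation=2)
o=np.zeros((a.shape[0]+b.shape[0],800,3),np.uint8);o[:a.shape[0],:a.shape[1]]=a;o[a.shape[0]:,:b.shape[1]]=b
cv2.imwrite("pics/crop.png",o)
E
```

```text
top [292 179  61  10 155] [[0.6656, 0.1366], [0.6855, -0.0233]] [0.6755 0.0562]
top [297 223  61   9 155] [[0.5507, 0.1219], [0.5707, -0.0374]] [0.5589 0.0428]
scene [280 256  55  23 130] [[0.5716, -0.0374], [0.5471, 0.1191]] [0.5611 0.0427]
scene [258 290  57  24 130] [[0.6886, -0.0207], [0.6618, 0.1345]] [0.676  0.0588]
```

View pics/crop.png

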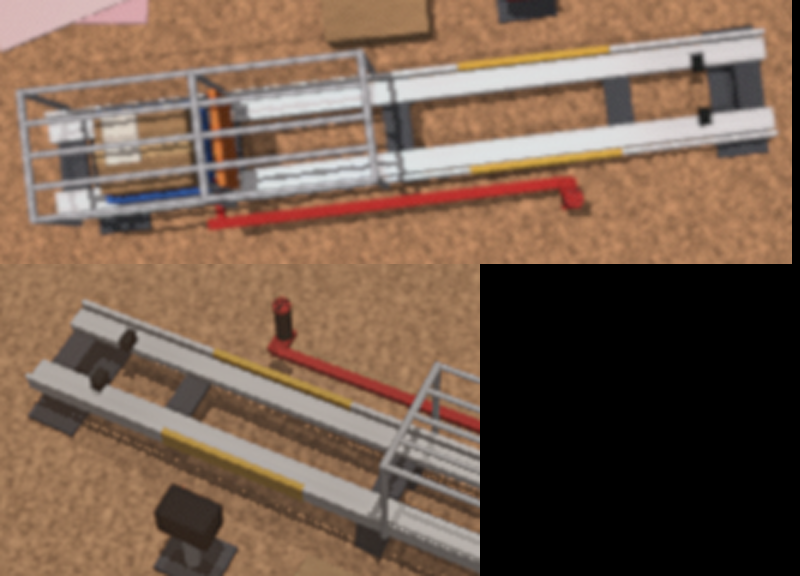

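```bash
cat >> h.py <<'E'
from scipy.spatial.transform import Rotation as Rn
E
python3 - <<'E'
from h import *
from workcell import solver,robot
c=dict(np.load("pics/top.npz")); im=c["img"]; hsv=cv2.cvtColor(im,cv2.COLOR_BGR2HSV)
m=cv2.inRange(hsv,(0,0,165),(180,45,255)); m[:,:268]=0; m[:,385:]=0; m[:170]=0; m[235:]=0
k,l,s,ce=cv2.connectedComponentsWithStats(m)
yaw=[]
sc=np.array([.618,.050])
for i in range(1,k):
    if s[i,4]>300:
        ys,xs=np.where(l==i); vx,vy,x0,y0=cv2.fitLine(np.c_[xs,ys].astype(np.float32),cv2.DIST_L2,0,.01,.01).ravel()
        P=[]
        for x in (275,380):
            uv=(x,y0+vy/vx*(x-x0)); p=onz(c,uv,.07)
            yl=p[1]-sc[1]-.1; p=onz(c,uv,.075+.05*yl); P.append(p)
        d=P[0]-P[1]; yaw.append(np.arctan2(-d[0],d[1])); print(s[i],np.round(P,4).tolist(),np.degrees(yaw[-1]))
# knob cap: red triangulation
o=[]
ct=c;cs=dict(np.load("pics/scene.npz"))
for cc,(x0,y0,x1,y1) in ((ct,(333,234,348,250)),(cs,(300,232,316,241))):
    h=cv2.cvtColor(cc["img"],cv2.COLOR_BGR2HSV);mm=cv2.inRange(h,(0,120,60),(8,255,255))|cv2.inRange(h,(172,120,60),(180,255,255))
    q=np.argwhere(mm[y0:y1,x0:x1]);print(len(q),q.min(0)+[y0,x0],q.max(0)+[y0,x0]);uv=q.mean(0)[::-1]+[x0,y0]; print(uv,onz(cc,uv,.141))
# reader / lane frame knob prediction
for y in (np.mean(yaw),):
    ex=np.array([np.cos(y),np.sin(y)]);ey=np.array([-np.sin(y),np.cos(y)])
    k=sc-.105*ex-.02*ey;print("knob pred",k); print([proj(cc,[*k,.141]) for cc in (ct,cs)])
    e=sc-.175*ey; print("endstop px",[proj(cc,[*e,.061]) for cc in (ct,cs)])
    up=np.array([0,-.05,1]);
    Y=np.array([*(ey*np.cos(.05)),np.sin(.05)]);X=np.array([*ex,0]);Z=np.cross(X,Y)
    for sg in (1,-1):
        R=np.c_[np.cross(sg*X,-Z),sg*X,-Z]; print(sg,solver.solve_ik([*(sc+.1*ey-.02*ex),.25],Rn.from_matrix(R).as_rotvec()))
E
```

```text
[ 268  179  117   23 1123] [[0.6433, 0.1819, 0.0766], [0.6778, -0.0994, 0.0626]] 6.999854036453035
[ 268  209  117   26 1218] [[0.5588, 0.1808, 0.0766], [0.5964, -0.0999, 0.0625]] 7.627818270001656
121 [234 333] [247 343]
[337.47107438 240.44628099] [0.52105121 0.01527177 0.141     ]
45 [234 303] [240 310]
[306.84444444 237.04444444] [0.51780512 0.01424712 0.141     ]
knob pred [0.51640039 0.01679579]
[array([336.85203764, 242.27903834]), array([307.95701139, 237.12280527])]
endstop px [array([388.8376711 , 198.01352017]), array([239.34731749, 262.3685445 ])]
1 [-0.78708132  0.31108428  0.60854288  1.72224028 -0.24569985  1.16874226
  0.0233042 ]
-1 [ 0.62506002  0.58511034 -1.24001882  1.65638879  0.52648167  1.29070877
  2.56683507]
```

```bash
cat >> h.py <<'E'
from workcell import robot,solver,viewer
a=np.radians(7.3); X=np.array([np.cos(a),np.sin(a),0]); Y=np.array([-np.sin(a)*np.cos(.05),np.cos(a)*np.cos(.05),np.sin(.05)]); Z=np.cross(X,Y)
O=np.array([.618,.050,.070]); ORI=Rn.from_matrix(np.c_[np.cross(X,-Z),X,-Z]).as_rotvec()
def P(x,y,h): return O+x*X+(y+.1)*Y+h*Z
def L(p): d=np.asarray(p)-O; return np.array([d@X,d@Y-.1,d@Z])
def tcp(): return L(robot.read_tool_pos())
def F(): f=robot.read_ft_force(); return np.array([f@X,f@Y,f@Z])
E
python3 - <<'E'
from h import *
robot.move_gripper(0.0,20)
robot.move_to(P(-.02,0,.19),ORI); print(robot.read_t(),tcp())
for _ in range(3): print(F())
t=robot.read_t(); robot.line_to(P(-.02,-.1,.19),feed=.4); print("long",robot.read_t()-t,tcp(),robot.read_joint_velocities()[:3])
robot.line_to(P(-.02,0,.19),feed=.4)
out=[]
for i in range(16):
    y=-.012*(i+1) if i<8 else -.096-.004*(i-7)
    f=.3 if i<8 else .1
    t=robot.read_t(); robot.line_to(P(-.02,y,.19),feed=f); t2=robot.read_t()
    v=robot.read_joint_velocities(); out.append((t2-t,y,tcp()[1],v[0],*F()))
print(np.round(out,4)); print(robot.read_t())
E
```

```text
3.0167 [-0.02021838  0.00258222  0.18953787]
[-0.06220921 -0.34237598 -0.6364577 ]
[-0.06220921 -0.34237598 -0.6364577 ]
[-0.06220921 -0.34237598 -0.6364577 ]
long 0.3999999999999999 [-0.0201944  -0.10266321  0.19023997] [-0.04123576  0.00307883 -0.07405565]
[[ 0.25   -0.012  -0.0144 -0.0027 -0.8145  0.3118  0.2062]
 [ 0.25   -0.024  -0.0259 -0.0126  0.388  -0.5602 -0.2837]
 [ 0.25   -0.036  -0.0371 -0.0134 -1.1198  0.2026 -0.3111]
 [ 0.25   -0.048  -0.0489 -0.0106  0.4836  0.8947  0.002 ]
 [ 0.25   -0.06   -0.0609 -0.0098  0.4116 -0.2582  0.4204]
 [ 0.25   -0.072  -0.0729 -0.0093 -0.3062 -0.5674 -0.1165]
 [ 0.25   -0.084  -0.0849 -0.0089  0.1124  0.0065  0.8582]
 [ 0.25   -0.096  -0.0969 -0.011   0.5489 -0.3384 -0.7742]
 [ 0.25   -0.1    -0.1    -0.0018  0.0889  0.4653  0.1495]
 [ 0.25   -0.104  -0.1044 -0.0027 -0.0053 -0.2941  0.4182]
 [ 0.25   -0.108  -0.1086 -0.0015 -0.4676 -0.7292  0.509 ]
 [ 0.25   -0.112  -0.1126 -0.0039 -0.1877 -0.147   0.1211]
 [ 0.25   -0.116  -0.1165 -0.0037 -0.177   0.1027 -0.0909]
 [ 0.25   -0.12   -0.1205 -0.0033  0.1621  0.2785 -0.308 ]
 [ 0.25   -0.124  -0.1245 -0.0036  0.753  -0.2361  0.3236]
 [ 0.25   -0.128  -0.1286 -0.0037  0.6475 -0.0779 -0.3223]]
7.8167
```

```bash
cat > sim.py <<'E'
import numpy as np
prof={"quint":lambda u:10*u**3-15*u**4+6*u**5,"cubic":lambda u:3*u**2-2*u**3,"cos":lambda u:.5-.5*np.cos(np.pi*u),
 "trap":lambda u:np.where(u<1/3,2.25*u*u,np.where(u<2/3,.25+1.5*(u-1/3),1-2.25*(1-u)**2))}
def free(m,T,dt=.002):
    s=v=0;out=[]
    for _ in range(int(T/dt)): out.append((s,v)); v+=dt*(.49-(.05+.7*v)/m); s+=dt*v
    return np.array(out)
def run(m,p,t0,T,f0=.036,f1=-.2,gap=0,dt=.0005):
    """finger line from face f0 to f1 starting t0 after release. gap = extra finger lead. returns max compression, contact rel speed"""
    s=v=0;mx=0;c=0;vc=None;t=0
    n=int((t0+T+1)/dt); tt=np.arange(n)*dt; fy=f0+(f1-f0)*prof[p](np.clip((tt-t0)/T,0,1))-gap
    fs=.235-fy; fv=np.gradient(fs,dt)
    for i in range(n):
        # massless bumper: contact if s > fs - c
        pen=s-fs[i]; fc=0
        if pen>0:
            fc=max(0,100*pen+2*(v-fv[i])); 
            if vc is None: vc=v-fv[i]
        mx=max(mx,pen); v+=dt*(.49-(.05*np.sign(v)+.7*v+fc)/m); s+=dt*v
    return mx,vc
if __name__=="__main__":
    for m in (.53,.6,.7,.78):
        o=free(m,2); print(m,[(t,*np.round(o[int(t/.002)],3)) for t in (.2,.7,.8,1,1.2,1.5)])
    mid=.235+.082
    for T in (1.2,1.35,1.5,1.7):
      for lead in (0,.01,.02,.03):
        r=[]
        for p in prof:
            w=0
            for m in (.53,.65,.78):
                o=free(m,3); ta=np.argmax(o[:,0]>mid-lead)*.002   # carrier face lead behind at mid
                for e in (-.012,0,.012):
                    w=max(w,run(m,p,ta-T/2,T,gap=e)[0])
            r.append(round(w*1000,1))
        print(T,lead,dict(zip(prof,r)),"start",round(ta-T/2,2))
E
python3 sim.py
```

```text
0.53 [(0.2, np.float64(0.007), np.float64(0.07)), (0.7, np.float64(0.073), np.float64(0.181)), (0.8, np.float64(0.092), np.float64(0.196)), (1, np.float64(0.134), np.float64(0.22)), (1.2, np.float64(0.18), np.float64(0.238)), (1.5, np.float64(0.254), np.float64(0.258))]
0.6 [(0.2, np.float64(0.008), np.float64(0.073)), (0.7, np.float64(0.077), np.float64(0.194)), (0.8, np.float64(0.098), np.float64(0.212)), (1, np.float64(0.143), np.float64(0.24)), (1.2, np.float64(0.194), np.float64(0.263)), (1.5, np.float64(0.276), np.float64(0.288))]
0.7 [(0.2, np.float64(0.008), np.float64(0.076)), (0.7, np.float64(0.082), np.float64(0.21)), (0.8, np.float64(0.105), np.float64(0.231)), (1, np.float64(0.154), np.float64(0.265)), (1.2, np.float64(0.21), np.float64(0.293)), (1.5, np.float64(0.303), np.float64(0.325))]
0.78 [(0.2, np.float64(0.008), np.float64(0.078)), (0.7, np.float64(0.085), np.float64(0.221)), (0.8, np.float64(0.109), np.float64(0.243)), (1, np.float64(0.162), np.float64(0.281)), (1.2, np.float64(0.221), np.float64(0.313)), (1.5, np.float64(0.321), np.float64(0.351))]
1.2 0 {'quin
[... 1294 characters left out ...]
at64(14.7), 'cos': np.float64(15.2), 'trap': np.float64(15.2)} start 0.68
1.5 0.03 {'quint': np.float64(21.6), 'cubic': np.float64(16.5), 'cos': np.float64(17.3), 'trap': np.float64(17.8)} start 0.65
1.7 0 {'quint': np.float64(11.2), 'cubic': np.float64(12.9), 'cos': np.float64(12.4), 'trap': np.float64(12.2)} start 0.64
1.7 0.01 {'quint': np.float64(13.9), 'cubic': np.float64(13.8), 'cos': np.float64(13.6), 'trap': np.float64(12.5)} start 0.61
1.7 0.02 {'quint': np.float64(16.3), 'cubic': np.float64(14.8), 'cos': np.float64(14.8), 'trap': np.float64(13.8)} start 0.58
1.7 0.03 {'quint': np.float64(18.6), 'cubic': np.float64(15.9), 'cos': np.float64(16.2), 'trap': np.float64(15.9)} start 0.55
```

```bash
cat > opt.py <<'E'
from sim import *
import sys
for f0,f1 in ((.036,-.205),(.036,-.25),(.036,-.28)):
  for m in (.53,.65,.78):
    o=free(m,4); mid=.235-(f0+f1)/2
    for ps in (["quint"],["cubic"],["cos"],["trap"],["quint","cubic","cos","trap"]):
      best=(9,)
      for T in np.arange(1.1,2.6,.15):
        for lead in (-.03,-.02,-.01,0,.01):
          ta=np.argmax(o[:,0]>mid-lead)*.002
          w=max(run(m,p,ta-T/2,T,f0,f1,gap=e,dt=.002)[0] for p in ps for e in (-.008,0,.008))
          if w<best[0]: best=(w,T,lead,ta-T/2)
      print(f1,m,ps,np.round(best,4),flush=True)
E
python3 opt.py
```

```text
-0.205 0.53 ['quint'] [0.0047 2.     0.     0.748 ]
-0.205 0.53 ['cubic'] [ 0.0048  1.85   -0.01    0.859 ]
-0.205 0.53 ['cos'] [ 0.0046  1.85   -0.01    0.859 ]
-0.205 0.53 ['trap'] [0.0053 1.55   0.     0.973 ]
-0.205 0.53 ['quint', 'cubic', 'cos', 'trap'] [0.0058 1.85   0.     0.823 ]
-0.205 0.65 ['quint'] [ 0.0067  2.     -0.01    0.626 ]
-0.205 0.65 ['cubic'] [ 0.0066  1.55   -0.01    0.851 ]
-0.205 0.65 ['cos'] [ 0.0069  1.7    -0.01    0.776 ]
-0.205 0.65 ['trap'] [0.008 1.7   0.01  0.712]
-0.205 0.65 ['quint', 'cubic', 'cos', 'trap'] [0.0085 1.55   0.     0.819 ]
-0.205 0.78 ['quint'] [ 0.0092  1.7    -0.01    0.674 ]
-0.205 0.78 ['cubic'] [ 0.0097  1.55   -0.02    0.777 ]
-0.205 0.78 ['cos'] [ 0.0094  1.55   -0.01    0.749 ]
-0.205 0.78 ['trap'] [0.0108 1.55   0.01   0.693 ]
-0.205 0.78 ['quint', 'cubic', 'cos', 'trap'] [0.0111 1.55   0.     0.721 ]
-0.25 0.53 ['quint'] [0.0042 2.3    0.     0.68  ]
-0.25 0.53 ['cubic'] [0.0045 2.     0.     0.83  ]
-0.25 0.53 ['cos'] [ 0.0041  2.15   -0.01    0.793 ]
-0.25 0.53 ['trap'] [0.005 1.85  0.    0.905]
-0.25 0.53 ['quint', 'cubic'
[... 766 characters left out ...]
    0.772 ]
-0.28 0.53 ['trap'] [ 0.0048  2.45   -0.03    0.769 ]
-0.28 0.53 ['quint', 'cubic', 'cos', 'trap'] [0.0052 2.3    0.     0.736 ]
-0.28 0.65 ['quint'] [ 0.0059  2.3    -0.01    0.592 ]
-0.28 0.65 ['cubic'] [0.0064 1.85   0.     0.787 ]
-0.28 0.65 ['cos'] [ 0.006  2.    -0.01   0.742]
-0.28 0.65 ['trap'] [0.007 1.85  0.01  0.755]
-0.28 0.65 ['quint', 'cubic', 'cos', 'trap'] [0.0079 2.     0.     0.712 ]
-0.28 0.78 ['quint'] [ 0.0078  2.15   -0.01    0.553 ]
-0.28 0.78 ['cubic'] [ 0.0083  1.85   -0.02    0.731 ]
-0.28 0.78 ['cos'] [ 0.008  1.85  -0.01   0.703]
-0.28 0.78 ['trap'] [0.0093 1.7    0.01   0.724 ]
-0.28 0.78 ['quint', 'cubic', 'cos', 'trap'] [0.0108 1.85   0.     0.677 ]
```

```bash
python3 - <<'E'
from h import *
q0=robot.read_joints(); best=None
for sg in (1,-1):
    o=Rn.from_matrix(np.c_[np.cross(sg*Y,-Z),sg*Y,-Z]).as_rotvec(); q=solver.solve_ik(P(-.06,-.07,.12),o); print(sg,np.round(q,2) if q is not None else None, np.round(q0,2), o)
    if q is not None:
        w=np.abs(q-q0).sum()
        if best is None or w<best[0]: best=(w,sg,o)
print(best)
robot.move_to(P(-.06,-.07,.12),best[2]); robot.move_gripper(1.0,20)
p=tcp(); c=viewer.camera("scene"); print(robot.read_t(),p)
np.savez("pics/s2.npz",**c)
im=c["img"].copy()
uv=proj(c,P(*p)); print(uv)
x,y=int(uv[0]),int(uv[1]); a=cv2.resize(im[y-110:y+60,x-100:x+125],None,fx=3.5,fy=3.5,interpolation=2)
for d in (-.057,.057):
    u=(proj(c,P(p[0],p[1]+d,p[2]+.02))-[x-100,y-110])*3.5; cv2.circle(a,tuple(u.astype(int)),3,(0,255,0),-1)
for hh in (0,.073):
    u=(proj(c,P(p[0],p[1],p[2]+hh))-[x-100,y-110])*3.5; cv2.circle(a,tuple(u.astype(int)),3,(255,0,255),-1)
cv2.imwrite("pics/s2.png",a)
E
```

```text
1 [-0.49  0.26  0.38  1.87 -0.17  1.03  1.66] [-0.6   0.32  0.67  1.71 -0.26  1.2   0.27] [ 0.19973351 -3.13106907 -0.07829304]
-1 [-0.92  0.36  0.91  1.89 -0.38  1.06 -1.29] [-0.6   0.32  0.67  1.71 -0.26  1.2   0.27] [-3.08541885 -0.19682144  0.00492156]
(np.float64(2.283387870396889), 1, array([ 0.19973351, -3.13106907, -0.07829304]))
9.9083 [-0.06002483 -0.06997482  0.11999917]
[314.98736139 244.14780571]
```

View pics/s2.png

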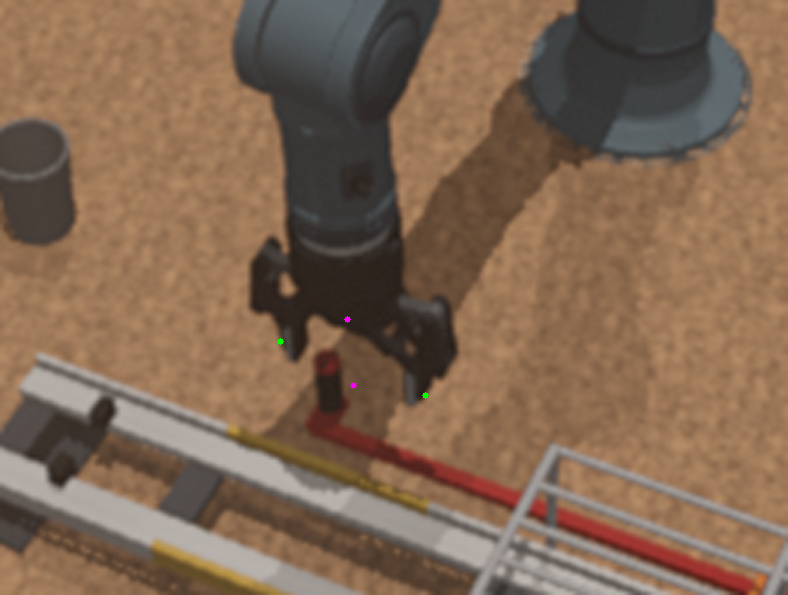

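The picture shows the open gripper with its knuckles bulging well beyond the tips. The knob is at crop (328,380) between the fingers, and the arm is clear of everything. I'll use shut fingers closing across the rail, tilted a little so the tips lead uphill.

```bash
cat >> h.py <<'E'
M=Rn.from_rotvec(ORI).as_matrix()
TI=[Rn.from_rotvec(s*.25*X)*Rn.from_rotvec(ORI) for s in (1,-1)]
# tips lead uphill: tool z has +Y component
T1=[t for t in TI if t.as_matrix()[:,2]@Y>0][0]; ORIT=T1.as_rotvec()
def Fa(n=6):
    o=[]
    for _ in range(n): o.append(F()); robot.sleep(.02)
    return np.mean(o,0)
def masks(im):
    h=cv2.cvtColor(im,cv2.COLOR_BGR2HSV); roi=np.zeros(h.shape[:2],np.uint8)
    roi[225:400,200:520]=255
    b=cv2.inRange(h,(105,120,40),(125,255,255))&roi
    o=cv2.inRange(h,(7,190,130),(16,255,255))&roi
    return b,o
_ss=np.linspace(-.02,.58,301)
def cols(c):
    r=[]
    for m in masks(c["img"]):
        k,l,s,ce=cv2.connectedComponentsWithStats(m); keep=[i for i in range(1,k) if s[i,4]>8]
        x=np.concatenate([np.where(l==i)[1] for i in keep]) if keep else np.array([])
        r.append((len(x),x.mean() if len(x) else 0))
    return r
def sval(c,u,ref,pt):
    us=np.array([proj(c,P(pt[0],pt[1]-s,pt[2]))[0] for s in _ss]); u0=np.interp(0,_ss,us)
    return np.interp(-(u-ref+u0),-us,_ss)
E
python3 - <<'E'
from h import *
c=dict(np.load("pics/s2.npz")); print(cols(c),cols(dict(np.load("pics/scene.npz"))))
print([proj(c,P(.05,.32-s,.018)) for s in (0,.54)],[proj(c,P(0,.235-s,.06)) for s in (0,.54)])
b,o=masks(c["img"]); v=c["img"].copy(); v[b>0]=(255,255,0); v[o>0]=(0,255,0)
cv2.imwrite("pics/m.png",cv2.resize(v[230:400,380:520],None,fx=4,fy=3.4,interpolation=0))
for x in ((-.106,-.12,.046),(-.03,.04,.046),(-.03,-.33,.046)): 
    q=solver.solve_ik(P(*x),ORIT); print(None if q is None else np.round(q,2))
robot.move_gripper(0.0,20)
robot.move_to(P(-.06,-.12,.12),ORIT); robot.line_to(P(-.06,-.12,.046),feed=.15)
f0=Fa(); print(f0,tcp()); x=-.066
while x>-.1:
    robot.line_to(P(x,-.12,.046),feed=.1); f=Fa()-f0; print(round(x,3),np.round(f,2))
    if f[0]>1.1: break
    x-=.003
print(robot.read_t(),tcp())
E
```

```text
[(409, np.float64(451.86063569682153)), (0, 0)] [(407, np.float64(451.9115479115479)), (0, 0)]
[array([447.07500617, 362.19938479]), array([246.12930913, 279.75209636])] [array([421.30903869, 321.78981696]), array([226.02544205, 245.02157791])]
[-0.43  0.37  0.58  2.01 -0.6   1.    0.64]
[-0.63  0.45  0.51  1.87 -0.63  0.97  0.35]
[-0.11  0.69  0.66  1.62 -0.7   1.23  0.93]
[ 0.3525277  -0.23982151  0.3458166 ] [-0.05879146 -0.12030055  0.0473445 ]
-0.066 [-0.43  0.06 -0.43]
-0.069 [-0.24  0.32 -0.47]
-0.072 [-0.54  0.33 -0.37]
-0.075 [-0.33  0.11 -0.3 ]
-0.078 [-0.54  0.12  0.16]
-0.081 [-0.39  0.49 -0.22]
-0.084 [ 0.29  0.02 -0.73]
-0.087 [0.32 0.26 0.11]
-0.09 [0.39 0.29 0.18]
-0.093 [ 0.24 -0.11  0.15]
-0.096 [ 0.3  -0.09  0.05]
-0.099 [-0.13 -0.05 -0.23]
16.6583 [-0.09937686 -0.11996326  0.04591698]
```

View pics/m.png

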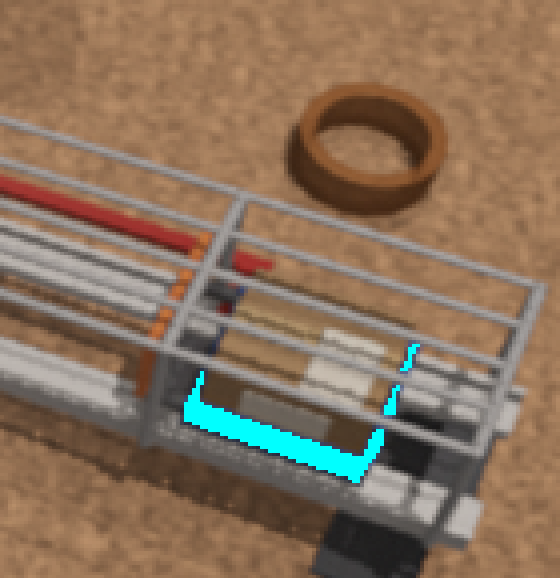

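The mask shows the deck cleanly; its far side is at crop (270,440). The knob force was weaker than expected, so before doing anything else I'll check the carrier and knob.

```bash
python3 - <<'E'
from h import *
c=viewer.camera("scene"); np.savez("pics/s3.npz",**c); r=cols(c); print(robot.read_t(),r)
print("s",sval(c,r[0][1],451.9,(.05,.32,.018)))
c0=dict(np.load("pics/scene.npz"))
# red bar shift: compare lower bar end (near carrier side) red mask centroid along rail
for cc in (c0,c):
    h=cv2.cvtColor(cc["img"],cv2.COLOR_BGR2HSV); m=cv2.inRange(h,(0,150,80),(6,255,255))|cv2.inRange(h,(175,150,80),(180,255,255))
    q=np.argwhere(m[240:320,325:430]); print(len(q),[round(float(q[q[:,1]==k][:,0].mean()),2) for k in (15,25,30,35,80)])
for x in (-.105,-.115,-.12): print(proj(c,P(x,-.05,.01)))
v=c["img"][150:350,200:467]; cv2.imwrite("pics/s3.png",cv2.resize(v,None,fx=3,fy=3,interpolation=2))
E
```

```text
16.7083 [(337, np.float64(429.89020771513356)), (0, 0)]
s 0.05306471761738123
492 [29.0, 32.0, 34.0, 36.0, 53.0]
248 [22.5, 26.0, 28.0, 29.5, 49.0]
[331.62897616 259.78992475]
[333.27440197 257.03178043]
[334.09260237 255.66027234]
```

View pics/s3.png

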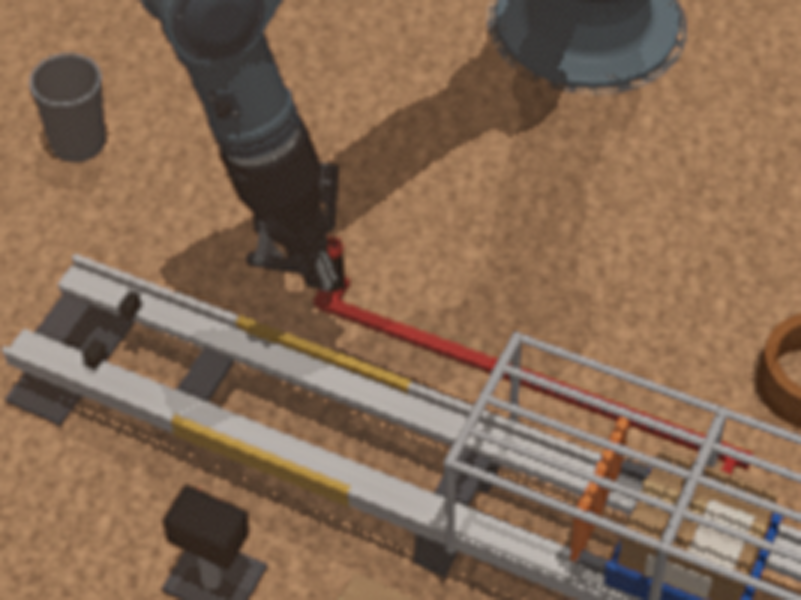

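The picture shows the release already drawn: the bar has shifted toward the robot. The carrier has been rolling for about 0.6 s, with its bumper at crop (600,490). The clock is paused, so I'll plan the catch from this state.

```bash
cat > plan.py <<'E'
import numpy as np
from sim import prof
def worst(ms,s0,v0,f0,f1,T,delay,es=(-.008,0,.008),ps=("quint","cubic","cos","trap"),dt=.002,ex=1.0):
    """state s0,v0 (arrays per m) at time 0; finger starts at delay. returns max pen over all combos"""
    m,pi,e=[a.ravel() for a in np.meshgrid(np.arange(len(ms)),np.arange(len(ps)),es,indexing="ij")]
    s=np.array(s0)[m].astype(float); v=np.array(v0)[m].astype(float); mm=np.array(ms)[m]
    n=int((delay+T+.6)/dt); u=np.clip((np.arange(n)*dt-delay)/T,0,1)
    FS=np.array([.235-(f0+(f1-f0)*prof[p](u)) for p in ps]); FV=np.gradient(FS,dt,axis=1)
    mx=np.zeros(len(s))
    for i in range(n):
        pen=s-FS[pi,i]-e; fc=np.where(pen>0,np.maximum(0,100*pen+2*(v-FV[pi,i])),0)
        mx=np.maximum(mx,pen); v=v+dt*(.49-(.05*np.sign(v)+.7*v+fc)/mm); s=s+dt*v
    return mx
def state(m,s,dt=.0005):
    x=v=t=0
    while x<s: v+=dt*(.49-(.05+.7*v)/m); x+=dt*v; t+=dt
    return v,t
def adv(m,s,v,t,dt=.001):
    for _ in range(int(round(t/dt))): v+=dt*(.49-(.05+.7*v)/m); s+=dt*v
    return s,v
E
python3 - <<'E'
from plan import *
for m in (.53,.6,.7,.78):
    v,t=state(m,.053); s,v2=adv(m,.053,v,.45); print(m,"t since release",round(t,3),"v",round(v,3),"at 17.108:",round(s,3),round(v2,3))
    for f1 in (-.2,-.25):
      B=[]
      for f0 in (.03,.01,-.01,-.03):
        for d in (.5,.55,.6):
          for T in (.9,1.0,1.1,1.2,1.35,1.5,1.7):
            v,_=state(m,.053)
            B.append((worst([m],[.053],[v],f0,f1,T,d,ps=("quint","cubic","cos")).max(),f0,d,T))
      B.sort(); print("  ",f1,[np.round(b,4).tolist() for b in B[:2]], {f0:np.round(min(b for b in B if b[1]==f0),4).tolist() for f0 in (.03,.01,-.01,-.03)})
E
```

```text
0.53 t since release 0.584 v 0.161 at 17.108: 0.141 0.223
   -0.2 [[0.0067, -0.03, 0.55, 1.5], [0.0067, -0.03, 0.6, 1.35]] {0.03: [0.0154, 0.03, 0.5, 1.7], 0.01: [0.0124, 0.01, 0.5, 1.35], -0.01: [0.0067, -0.01, 0.5, 1.5], -0.03: [0.0067, -0.03, 0.55, 1.5]}
   -0.25 [[0.0069, -0.03, 0.5, 1.7], [0.0088, -0.03, 0.55, 1.7]] {0.03: [0.0161, 0.03, 0.55, 1.7], 0.01: [0.0149, 0.01, 0.5, 1.5], -0.01: [0.0107, -0.01, 0.5, 1.7], -0.03: [0.0069, -0.03, 0.5, 1.7]}
0.6 t since release 0.566 v 0.169 at 17.108: 0.147 0.242
   -0.2 [[0.0088, -0.03, 0.5, 1.35], [0.0098, -0.03, 0.5, 1.5]] {0.03: [0.018, 0.03, 0.5, 1.5], 0.01: [0.0166, 0.01, 0.5, 1.2], -0.01: [0.0111, -0.01, 0.5, 1.35], -0.03: [0.0088, -0.03, 0.5, 1.35]}
   -0.25 [[0.0092, -0.03, 0.5, 1.5], [0.0124, -0.03, 0.5, 1.7]] {0.03: [0.019, 0.03, 0.5, 1.7], 0.01: [0.0184, 0.01, 0.5, 1.7], -0.01: [0.0146, -0.01, 0.5, 1.5], -0.03: [0.0092, -0.03, 0.5, 1.5]}
0.7 t since release 0.549 v 0.177 at 17.108: 0.154 0.264
   -0.2 [[0.0105, -0.03, 0.5, 1.2], [0.0114, -0.03, 0.55, 1.1]] {0.03: [0.0215, 0.03, 0.5, 1.35], 0.01: [0.0207, 0.01, 0.5, 1.35], -0.01: [0.0167, -0.01, 0.5, 1.1], -0.03: [0.0105, -0.03, 0.5, 1.2]}
   -0.25 [[0.0107, -0.03, 0.5, 1.35], [0.017, -0.03, 0.5, 1.5]] {0.03: [0.0229, 0.03, 0.5, 1.35], 0.01: [0.0221, 0.01, 0.5, 1.5], -0.01: [0.0208, -0.01, 0.5, 1.35], -0.03: [0.0107, -0.03, 0.5, 1.35]}
0.78 t since release 0.539 v 0.182 at 17.108: 0.158 0.279
   -0.2 [[0.0124, -0.03, 0.5, 1.1], [0.0151, -0.03, 0.55, 1.0]] {0.03: [0.0242, 0.03, 0.5, 1.2], 0.01: [0.0231, 0.01, 0.5, 1.35], -0.01: [0.0206, -0.01, 0.5, 1.1], -0.03: [0.0124, -0.03, 0.5, 1.1]}
   -0.25 [[0.0172, -0.03, 0.5, 1.2], [0.0194, -0.03, 0.5, 1.35]] {0.03: [0.0258, 0.03, 0.5, 1.35], 0.01: [0.025, 0.01, 0.5, 1.5], -0.01: [0.024, -0.01, 0.5, 1.5], -0.03: [0.0172, -0.03, 0.5, 1.2]}
```

```bash
python3 - <<'E'
from plan import *
for m in (.53,.6,.7,.78):
    v,_=state(m,.053)
    for f1 in (-.2,-.235,-.27,-.29):
      r={}
      for f0 in (-.02,-.04,-.06,-.09,-.12):
        d0=.25+max(.1,np.hypot(.059,f0+.131)/.7)
        r[f0]=np.round(min((worst([m],[.053],[v],f0,f1,T,d0+w,ps=("quint","cubic","cos"),dt=.004).max(),w,T) for w in (0,.1,.2,.3) for T in (.8,.9,1.0,1.1,1.2,1.35,1.5,1.7,1.9)),4).tolist()
      print(m,f1,r,flush=True)
E
```

```text
0.53 -0.2 {-0.02: [0.007, 0.1, 1.5], -0.04: [0.0076, 0.2, 1.35], -0.06: [0.0077, 0.3, 1.35], -0.09: [0.0104, 0.3, 1.5], -0.12: [0.0126, 0.3, 1.5]}
0.53 -0.235 {-0.02: [0.0072, 0.0, 1.9], -0.04: [0.0063, 0.2, 1.5], -0.06: [0.0077, 0.2, 1.7], -0.09: [0.0092, 0.3, 1.5], -0.12: [0.0112, 0.3, 1.7]}
0.53 -0.27 {-0.02: [0.0056, 0.0, 1.9], -0.04: [0.0005, 0.0, 0.8], -0.06: [0.0, 0.0, 0.8], -0.09: [0.0, 0.0, 0.8], -0.12: [0.0, 0.0, 0.8]}
0.53 -0.29 {-0.02: [0.0, 0.0, 0.8], -0.04: [0.0, 0.0, 0.8], -0.06: [0.0, 0.0, 0.8], -0.09: [0.0, 0.0, 0.8], -0.12: [0.0, 0.0, 0.8]}
0.6 -0.2 {-0.02: [0.0087, 0.0, 1.5], -0.04: [0.008, 0.2, 1.2], -0.06: [0.009, 0.3, 1.1], -0.09: [0.0123, 0.3, 1.2], -0.12: [0.015, 0.3, 1.35]}
0.6 -0.235 {-0.02: [0.0095, 0.0, 1.7], -0.04: [0.0083, 0.1, 1.5], -0.06: [0.009, 0.2, 1.5], -0.09: [0.0107, 0.3, 1.35], -0.12: [0.0133, 0.3, 1.5]}
0.6 -0.27 {-0.02: [0.0068, 0.0, 1.7], -0.04: [0.0086, 0.0, 1.9], -0.06: [0.0085, 0.2, 1.5], -0.09: [0.0093, 0.3, 1.5], -0.12: [0.0119, 0.3, 1.5]}
0.6 -0.29 {-0.02: [0.0111, 0.0, 1.7], -0.04: [0.0073, 0.1, 1.7], -0.06: [0.0088, 0.1, 1.9], -0.09: 
[... 522 characters left out ...]
5], -0.04: [0.01, 0.0, 1.7], -0.06: [0.0115, 0.1, 1.7], -0.09: [0.0103, 0.3, 1.35], -0.12: [0.0137, 0.3, 1.35]}
0.78 -0.2 {-0.02: [0.0125, 0.0, 1.2], -0.04: [0.0135, 0.1, 1.2], -0.06: [0.014, 0.2, 1.1], -0.09: [0.0166, 0.3, 1.0], -0.12: [0.0208, 0.3, 1.0]}
0.78 -0.235 {-0.02: [0.0129, 0.0, 1.35], -0.04: [0.0126, 0.1, 1.2], -0.06: [0.0136, 0.2, 1.1], -0.09: [0.0143, 0.3, 1.1], -0.12: [0.0184, 0.3, 1.1]}
0.78 -0.27 {-0.02: [0.017, 0.0, 1.35], -0.04: [0.0123, 0.0, 1.5], -0.06: [0.0128, 0.2, 1.2], -0.09: [0.0134, 0.3, 1.2], -0.12: [0.0164, 0.3, 1.2]}
0.78 -0.29 {-0.02: [0.0168, 0.0, 1.5], -0.04: [0.0127, 0.1, 1.35], -0.06: [0.012, 0.1, 1.5], -0.09: [0.0125, 0.3, 1.2], -0.12: [0.0154, 0.3, 1.35]}
```

```bash
cat >> h.py <<'E'
def feats(c):
    h=cv2.cvtColor(c["img"],cv2.COLOR_BGR2HSV); out={}
    roi=np.zeros(h.shape[:2],np.uint8); roi[225:400,200:520]=255
    b=cv2.inRange(h,(105,120,40),(125,255,255))&roi
    o=cv2.inRange(h,(6,200,110),(13,255,255))&roi
    o[:300,440:]=0
    for n,m in (("b",b),("o",o)):
        k,l,s,ce=cv2.connectedComponentsWithStats(m); q=np.argwhere(np.isin(l,[i for i in range(1,k) if s[i,4]>(8 if n=="b" else 4)]))
        if not len(q): continue
        out[n]=(len(q),*q.mean(0)[::-1])
        if n=="b":
            lo=q[q[:,0]+q[:,1]*.35>=0]; out["left"]=q[:,1].min(); out["low"]=tuple(q[q[:,0].argmax()][::-1])
        else: out["box"]=(*q.min(0)[::-1],*q.max(0)[::-1])
    return out
E
python3 - <<'E'
from h import *
for n,s in (("scene",0),("s2",0),("s3",.053)):
    c=dict(np.load(f"pics/{n}.npz")); print(feats(c))
    print("  pred front-far-bottom",proj(c,P(.05,.265-s,.012)),"rear-far-bot",proj(c,P(.05,.375-s,.012)),"bump top far/near",proj(c,P(.05,.235-s,.097)),proj(c,P(-.05,.235-s,.097)),"bump bot far",proj(c,P(.05,.235-s,.022)))
c=dict(np.load("pics/s3.npz")); h=cv2.cvtColor(c["img"],cv2.COLOR_BGR2HSV)
for x,y in ((605,480),(595,500),(580,540),(615,450)): print(h[150+y//3,200+x//3])
E
```

```text
{'b': (407, np.float64(451.9115479115479), np.float64(357.2063882063882)), 'left': np.int64(426), 'low': (np.int64(468), np.int64(371))}
  pred front-far-bottom [424.01574259 354.02558663] rear-far-bot [470.04705383 372.94614184] bump top far/near [415.01447623 331.30808498] [430.38432379 296.66597899] bump bot far [412.22397054 347.04275355]
{'b': (409, np.float64(451.86063569682153), np.float64(357.19804400977995)), 'left': np.int64(426), 'low': (np.int64(468), np.int64(371))}
  pred front-far-bottom [424.01574259 354.02558663] rear-far-bot [470.04705383 372.94614184] bump top far/near [415.01447623 331.30808498] [430.38432379 296.66597899] bump bot far [412.22397054 347.04275355]
{'b': (337, np.float64(429.89020771513356), np.float64(347.51632047477744)), 'left': np.int64(402), 'low': (np.int64(444), np.int64(361))}
  pred front-far-bottom [402.67411693 345.25339666] rear-far-bot [447.56795306 363.70640793] bump top far/near [392.81007987 322.42535448] [408.91238103 288.57807874] bump bot far [391.04765771 338.36470126]
[ 10  10 158]
[ 10 173 109]
[ 11 174 113]
[  9  44 123]
```

```bash
cat > catch.py <<'E'
from h import *
from plan import *
from scipy.optimize import least_squares
def meas(c):
    f=feats(c); a=sval(c,f["left"],426,(.05,.265,.012)); b=sval(c,f["low"][0],468,(.05,.375,.012)); return a,b
c=dict(np.load("pics/s3.npz")); D=[(16.6583,np.mean(meas(c)))]; print(D,meas(c))
def model(m,t0,ts): return [adv(m,0,0,max(0,t-t0),.002) for t in ts]
def fit():
    D_=np.array(D)
    f=lambda p:np.r_[(np.array([x[0] for x in model(p[0],p[1],D_[:,0])])-D_[:,1])/.0015,(p[0]-.64)/.08]
    r=least_squares(f,[.64,16.07],bounds=([.53,15.9],[.78,16.3]),diff_step=(.01,.0005)); return r.x
f0=-.045; off=.011
robot.line_to(P(-.04,f0-off,.046),feed=.7)
n=0
while 1:
    t=robot.read_t(); c=viewer.camera("scene"); n+=1; ab=meas(c); D.append((t,np.mean(ab))); np.savez(f"pics/c{n}.npz",**c)
    print(round(t,3),np.round(ab,4),np.round(tcp(),4))
    if n<2: continue
    m,t0=fit(); now=robot.read_t(); (s,v),=model(m,t0,[now]); print("m",m,"t0",t0,"s",s,"v",v)
    B=[]
    for w in (0,.05,.1,.15,.2):
        for T in np.arange(.8,1.91,.1):
            for f1 in (-.2,-.215,-.235,-.255):
                mx=worst([m-.04,m,m+.04],[s,s,s],[v-.008,v,v+.008],f0,f1,T,w,es=(-.006,0,.006),ps=("quint","cubic","cos"),dt=.005)
                if mx.min()<=.001: continue
                B.append((mx.mean()+.5*mx.max()+.0003*(f1<-.216),mx.max(),mx.mean(),w,T,f1))
    b=min(B); print(np.round(b,4))
    if b[3]<.05 or n>=5: break
L_=f0-b[5]; robot.line_to(P(-.04,b[5]-off,.046),feed=L_/b[4])
print(robot.read_t(),tcp())
t=robot.read_t(); c=viewer.camera("scene"); print(t,meas(c)); robot.sleep(.4); t=robot.read_t(); c=viewer.camera("scene"); print(t,meas(c),feats(c)); np.savez("pics/after.npz",**c)
cv2.imwrite("pics/after.png",cv2.resize(c["img"][150:350,200:467],None,fx=3,fy=3,interpolation=2))
E
python3 catch.py
```

```text
[(16.6583, np.float64(0.0581646542269217))] (np.float64(0.05969433944154145), np.float64(0.05663496901230196))
17.033 [0.1419 0.1371] [-0.04   -0.0544  0.0455]
17.083 [0.1551 0.1495] [-0.0408 -0.0562  0.0454]
m 0.6568899014209297 t0 16.07429652232462 s 0.16539608318407553 v 0.2630267166518288
[ 0.0138  0.0107  0.0082  0.      1.5    -0.255 ]
18.7833 [-0.03977141 -0.26421055  0.04577602]
18.7833 (np.float64(0.4955601442332707), np.float64(0.48628996141257735))
19.2333 (np.float64(0.4955601442332707), np.float64(0.4921067497071494)) {'b': (102, np.float64(278.921568627451), np.float64(277.2647058823529)), 'left': np.int64(245), 'low': (np.int64(279), np.int64(289))}
```

View pics/after.png

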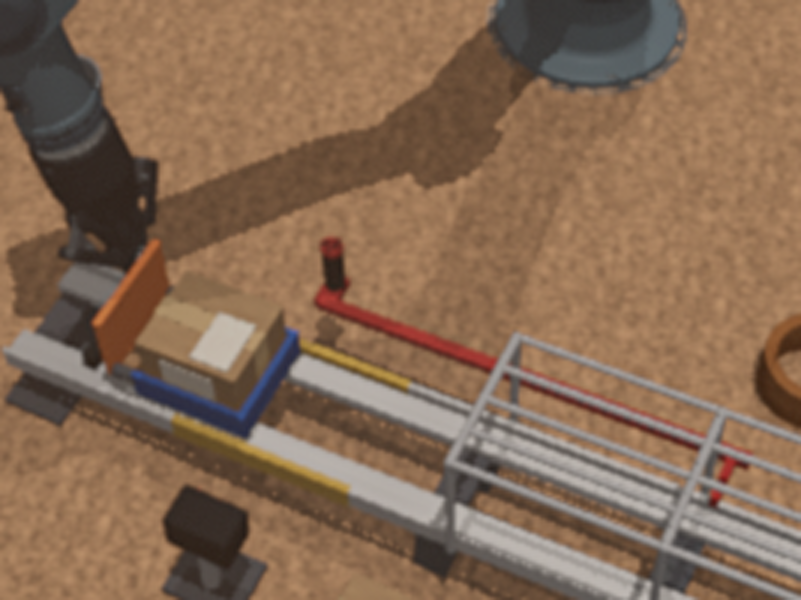

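The carrier is caught on its bumper at about 0.493, with the deck's low corner at crop (245,430). That is a little past the yellow, so I'll push it back gently by the bumper to 0.42 and hold.

```bash
python3 - <<'E'
from h import *
def meas(c):
    f=feats(c); return sval(c,f["left"],426,(.05,.265,.012)),sval(c,f["low"][0],468,(.05,.375,.012))
robot.line_to(P(-.04,-.191,.046),feed=.045); robot.sleep(.3)
print(robot.read_t(),tcp(),meas(viewer.camera("scene")))
c=viewer.camera("scene"); np.savez("pics/hold.npz",**c); print(robot.read_t(),feats(c))
# pixel check: deck corners vs yellow limits
for s in (.39,.42,.45): print(s,proj(c,P(.05,.265-s,.012)),proj(c,P(.05,.375-s,.012)))
cv2.imwrite("pics/hold.png",cv2.resize(c["img"][200:340,200:387],None,fx=4,fy=4,interpolation=2))
E
```

```text
21.4 [-0.04002434 -0.19114935  0.04599919] (np.float64(0.4233294649038881), np.float64(0.414788998097908))
21.5 {'b': (122, np.float64(305.0), np.float64(287.59016393442624)), 'left': np.int64(270), 'low': (np.int64(306), np.int64(300))}
0.39 [278.34110573 294.14797428] [316.89793103 309.99624196]
0.42 [268.13979456 289.95486168] [306.19858192 305.59841752]
0.45 [258.06828061 285.81510049] [295.63861823 301.25788559]
```

View pics/hold.png

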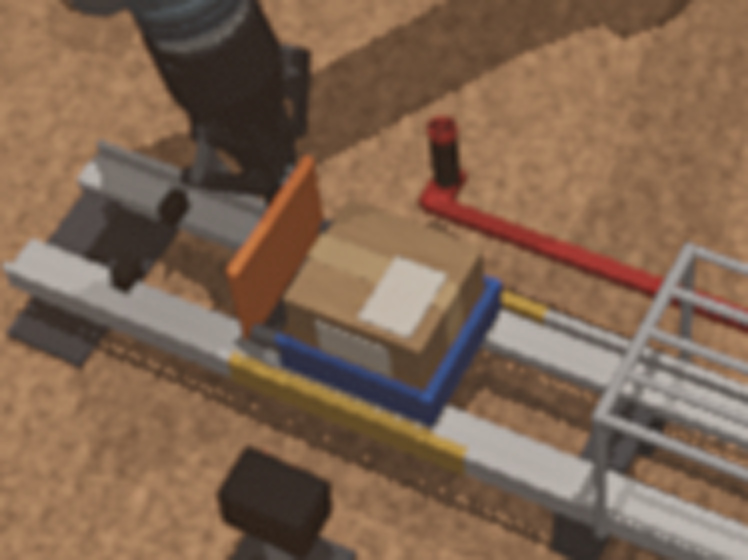

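The deck stands fully inside the yellow stretch: its far side spans crop x 278–440, inside the yellow at 230–465, and the fingers are on the bumper. Next I'll hold, then dock.

```bash
python3 - <<'E'
from h import *
def meas(c):
    f=feats(c); return sval(c,f["left"],426,(.05,.265,.012)),sval(c,f["low"][0],468,(.05,.375,.012))
robot.sleep(3.4); print(robot.read_t(),meas(viewer.camera("scene")))
robot.line_to(P(-.04,-.303,.046),feed=.036)
robot.line_to(P(-.04,-.326,.046),feed=.0105)
print(robot.read_t(),meas(viewer.camera("scene")))
robot.line_to(P(-.04,-.34,.055),feed=.08)
robot.line_to(P(-.06,-.36,.18),feed=.2)
c=viewer.camera("scene"); print(robot.read_t(),meas(c))
for s in (.54,): print(proj(c,P(.05,.265-s,.012)),proj(c,P(.05,.375-s,.012)))
cv2.imwrite("pics/dock.png",cv2.resize(c["img"][200:340,190:377],None,fx=4,fy=4,interpolation=2))
E
```

```text
24.9 (np.float64(0.4233294649038881), np.float64(0.414788998097908))
30.55 (np.float64(0.5480847221740756), np.float64(0.5421449369247322))
31.8 (np.float64(0.5480847221740756), np.float64(0.5421449369247322))
[228.60821372 273.70593377] [264.76832419 288.56906385]
```

View pics/dock.png

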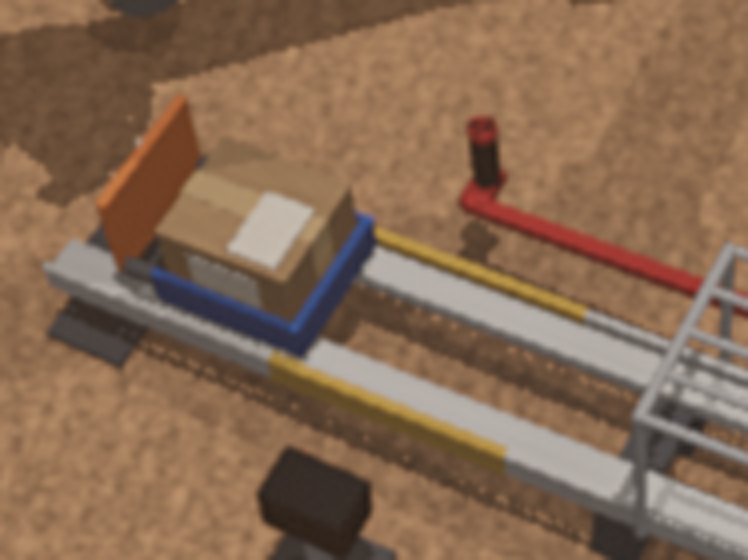

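The carrier is docked, with its bumper at crop (150,190) over the pads and the arm clear of it.

```bash
python3 -c "
from workcell import robot
print(robot.finish_job(),robot.read_t())"
```

```text
the job is handed in; nothing more can be done
the job is handed in; nothing more can be done
```

I handed the job in at about 32 s: the carrier was released, caught, held at 0.42 in the yellow for over 3 s, docked and let go. Three caveats: the bar freed the carrier while I was still feeling for the knob, the catch ended at about 0.49 so I pushed it back uphill by the bumper before the hold, and I had no way to measure how far the bumper was pushed in (planned worst case 10.7 mm, average 8.2 mm).

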